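Close the press-stud tin and take off its outer lid

ROBOT

A 6-joint arm with a two-finger parallel gripper is mounted at the origin on the work surface. World frame = base frame: x ahead of the robot, y to its left, z up, the work surface at z = 0. Lengths are in m, angles in rad, forces in N, time in s.
With the tool pointing down it reaches from about 0.35 to 1 m from the base axis. Payload 7.1 kg.
Tool frame: the origin (TCP) lies between the finger pads; the fingertips stand 22 mm ahead of it and the grasp point (between the pads) lies 3 mm ahead of it; z points along the fingers, y is the line along which they close (so a half turn about z gives the same grasp; the last joint's range is limited). The gripper opens to 85 mm and grips with 20 to 120 N. Pads are 22 mm wide; open, the fingers measure 114 mm over their backs; the gripper's body (76 mm by 85 mm) begins 54 mm behind the grasp point. The pads swing forward as they close: fully open they stand 13 mm farther back than shut.
Start: joints at [1.286, 0.423, 1.63, -0, 1.089, -0.019], TCP at [0.164, 0.603, 0.253] pointing down, gripper open.
Joint ranges: [-3, 3], [-0.9, 2.11], [0.09, 2.58], [-1.31, 4.45], [0.11, 2.69], [-2.54, 2.54]. Speed limits (rad/s): [2.39, 2.39, 3.01, 3.14, 3.14, 3.14].

INTERFACE

Orientations are given as a rotation vector (axis times angle).
In Python, from rig import manip gives the robot as it stands. The module is installed in compiled form; this text tells all that it offers. Calls block until the motion is done:
- manip.move_to(position, orientation): joint-space move of the TCP to a pose.
- manip.servo_line(position, orientation=None, rate=0.15): straight line of the TCP; orientation=None keeps the orientation; rate is the mean speed in m/s.
- manip.set_joints(angles): joint-space move.
- manip.command_gripper(opening, f_grip=None): finger opening in m; f_grip is the grip in N (None keeps the last); returns when the fingers have stopped.
- manip.hold(seconds).
- manip.solve_ik(position, orientation): joint angles nearest the present ones, or None.
- manip.camera(name): name is "scene" or "top"; returns a dict with "image" (384x512x3 uint8, red, green, blue), "fx", "fy", "cx", "cy" (pixels), "k1" (the pictures are not rectified: a ray, as slopes to the right and down, at radius r is drawn at 1 + k1 r^2 times it, then the intrinsics apply), "cam_to_world" (4x4, takes a point from camera to world coordinates). Camera axes: x right, y down, z forward; pixel columns grow to the right and rows downward; lengths in m; the calibration is good to about 2 mm. A picture is of the moment at which its call begins. There is no depth.
A pose or a line that the arm cannot do raises manip.IKError and nothing moves.
- manip.sign_off(): hands the job in; it is judged then, once.
Readings, each from a call of its own:
- manip.get_time(): time.
- manip.get_joint_positions(): joint angles.
- manip.get_joint_vel(): joint speeds.
- manip.get_tau(): joint torques, N m.
- manip.get_position(): TCP position.
- manip.get_ee_rot(): TCP orientation.
- manip.get_contact_force(): force on the tool from outside, world axes, zero at the start.
- manip.get_torque(): the same for the moment, N m.
- manip.get_width(): finger opening in m.
- manip.get_grip_force(): force on a finger pad.
Only numpy, scipy, OpenCV 4.12 (cv2) and the standard library are available. Lean on these libraries where they do the work, as an engineer would, in place of code of your own. Each camera call takes 0.05 s, during which the arm holds its last target. There are 200 camera calls.

TASK

Pick up the nested pair of lids by the orange knob of the inner lid, lower the pair together onto the tin full of press studs until the inner lid is fully seated, and let go without dropping them. Then take the blue outer lid by its white collar and lift it alone, leaving the inner lid seated in the tin, and finish still holding the outer lid level and at rest above the tin, higher than the top of the orange knob. Leave the tin standing where it is and the other things on the table alone.

Things in the scene. Friction and masses are not known exactly. Their poses are not given: they have to be found in the camera images.
- tin_full: The tin to close: an open round steel tin, outer diameter 100 mm, height 50 mm, wall 3 mm (mouth 94 mm wide), nearly filled with shiny press studs (heap about 20 mm below the rim). Loose, about 0.9 kg. Origin: centre of its underside, on the table; z up. Its place is swapped at random with the empty tin and the cork pad.
- tin_empty: A second tin of the same shape and size, empty; leave it alone. Origin: centre of its underside.
- pad: Fixed round cork pad, diameter 140 mm, 6 mm thick, on which the nested lids start. Origin: centre of its underside, on the table.
- inner_mid (a point): Inner lid: its centre, half-way up (41 mm above its underside; z up its axis). Loose, about 0.16 kg, 82 mm high. Aluminium plug 14 mm deep, diameter 87 mm, tapering to 77 mm in its lowest 5 mm; above it a flange of diameter 107 mm, 3 mm thick, that rests on the tin's rim; then the orange knob. Starts standing on the cork pad. Fully seated, this point is 77 mm above the tin's underside.
- knob_grip (a point): On the axis of the inner lid's upright orange knob (diameter 18 mm, 65 mm tall above the flange), 10 mm below its top, 31 mm above inner_mid. The knob passes up through the outer lid's collar; while nested its top 32 mm stand free above the collar. Lifting by the knob carries both lids, as the outer lid lies on the flange.
- outer_mid (a point): Outer lid: its centre, half-way up (21 mm above the lower edge of its skirt; z up its axis). Loose, about 0.13 kg. Blue round cover, 117 mm wide outside, 112 mm inside the skirt; upper face of its plate 9 mm below this point. It only rests on the inner flange, not fastened, with 2.5 mm sideways play. Nested, this point is 12 mm below inner_mid; raised 74 mm, its lower edge is level with the knob's top.
- collar_grip (a point): On the axis of the outer lid's upright white collar, 13 mm above outer_mid and 8 mm below the collar's top. The collar is a tube, outer diameter 44 mm, inner 36 mm, 30 mm tall, standing on the blue plate. While nested the orange knob stands in it and ends 40 mm above this point, between the fingers.
- carton: Open cardboard carton of press studs, 110 x 160 x 50 mm, bystander. Origin: centre of its underside.
- oil: Yellow oil bottle with red cap, diameter 48 mm, 130 mm tall, bystander. Origin: centre of its underside.
- hammer: Small hammer lying flat, bystander. Origin: under its middle.
- cone: Blue thread cone, 60 mm wide, 100 mm tall, bystander. Origin: centre of its underside.
- screwdriver: Screwdriver lying flat, bystander. Origin: under its middle.
- die: Small steel and brass press die, diameter 34 mm, 44 mm tall, bystander. Origin: centre of its underside.
Mind the look-alikes: they are no part of the job. What is meant by the part that bears inner_mid is not red, and is the smaller of those in its own colour.

How it is judged:
By the outcome, as a careful person would: the job done as asked, in the order asked, and still so for the second after the job is handed in, while the arm keeps its last pose, push and grip.
It also fails if it takes over 58 s, if anything falls off the work surface, if the arm or the gripper's body presses on something with over 40 N, if the wrist force passes 120 N, or if a joint passes its speed limit or range.

## Working session

There is one attempt and no reset: what is moved stays moved. The work goes in short steps, each a Python script; the robot and the scene stay as the last script left them, time stands still between calls to the robot, and variables do not carry over. Pictures are saved under pics/ and viewed, at most 10 in all, crops included, and the job is handed in when it is done.

```bash
mkdir -p pics && python3 - <<'E'
from rig import manip
import cv2,numpy as np
for n in("scene","top"):
    c=manip.camera(n); cv2.imwrite(f"pics/{n}0.png",cv2.resize(c["image"][:,:,::-1],(768,576)))
    np.savez(f"{n}0.npz",**c); print(n,c["fx"],c["cx"],c["cy"],c["k1"],np.round(c["cam_to_world"],3).tolist())
print(manip.get_time(),manip.get_ee_rot())
E
```

```text
scene 361.7911815742267 252.76042580777812 194.0767750694699 -7.626401081767218e-05 [[0.598, 0.636, -0.487, 1.032], [0.801, -0.469, 0.372, -0.361], [0.008, -0.613, -0.79, 0.841], [0.0, 0.0, 0.0, 1.0]]
top 417.69212463023126 252.48983358714 191.99323767181002 -0.14022701005723964 [[-0.013, -0.988, 0.156, 0.365], [-1.0, 0.012, -0.005, 0.009], [0.003, -0.156, -0.988, 1.249], [0.0, 0.0, 0.0, 1.0]]
0.1 [-4.16232219e-01 -3.11369586e+00  2.19671530e-03]
```

View pics/scene0.png

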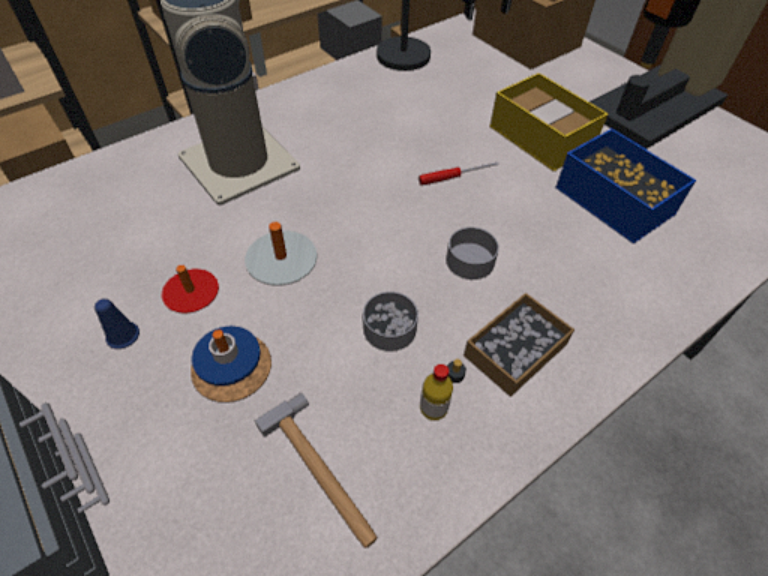

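View pics/top0.png

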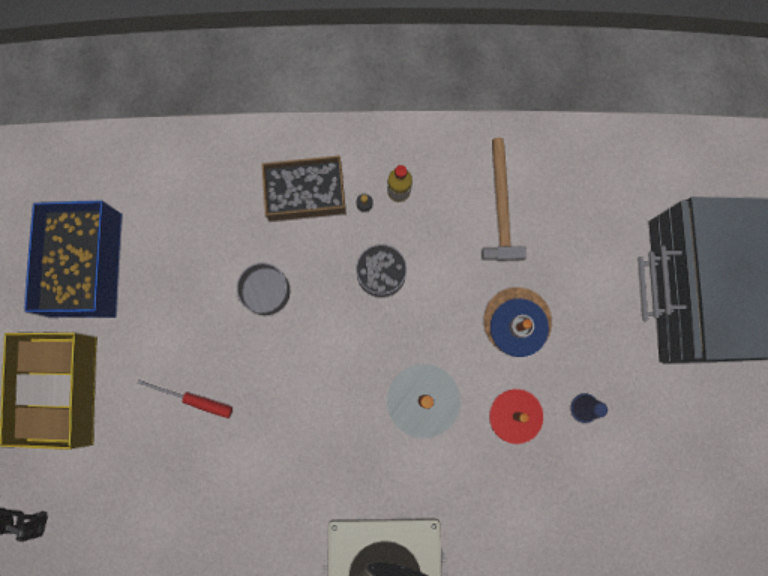

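The scene view shows the nested lids (blue lid, white collar, orange knob) on the cork pad near (221,345). The full tin is at (390,320) and the empty tin at (472,253). In the top view the full tin is at (381,271) and the nested pair at (521,326). Next I'll measure both.

```bash
cat > h.py <<'E'
import cv2,numpy as np
from scipy.optimize import least_squares
def rays(c,uv):
    K=np.array([[float(c["fx"]),0,float(c["cx"])],[0,float(c["fy"]),float(c["cy"])],[0,0,1]])
    p=cv2.undistortPoints(np.float64(uv).reshape(-1,1,2),K,np.array([float(c["k1"]),0,0,0])).reshape(-1,2)
    M=c["cam_to_world"]; return M[:3,3],np.c_[p,np.ones(len(p))]@M[:3,:3].T
def plane(c,uv,z):
    o,d=rays(c,uv); return (o+d*((z-o[2])/d[:,2])[:,None])[:,:2]
def circ(p,R):
    f=lambda q:np.hypot(*(p-q).T)-R
    s=least_squares(f,np.median(p,0),loss="soft_l1",f_scale=.001); return s.x,np.sqrt(np.mean(s.fun**2))
def blob(m,uv):
    n,l,s,ce=cv2.connectedComponentsWithStats(m.astype(np.uint8))
    i=min((i for i in range(1,n) if s[i,4]>8),key=lambda i:np.hypot(*(ce[i]-uv))); return ce[i],(l==i).astype(np.uint8)
def hsv(c): return cv2.cvtColor(c["image"],cv2.COLOR_RGB2HSV).astype(int)
E
python3 - <<'E'
from h import *
pos={"scene":dict(knob=(147,226),lid=(147,236),tin=(260,213)),"top":dict(knob=(350,217),lid=(346,218),tin=(254,181))}
crops=[]
for n in pos:
    c=dict(np.load(n+"0.npz")); H=hsv(c); h,s,v=H[...,0],H[...,1],H[...,2]; P=pos[n]
    ce,m=blob((h<16)&(s>170)&(v>80),P["knob"]); ys,xs=np.nonzero(m)
    print(n,"knob blob",ce,len(xs),"bbox",xs.min(),xs.max(),ys.min(),ys.max())
    ce,m=blob((h>100)&(h<125)&(s>110),P["lid"]); cn=max(cv2.findContours(m,0,1)[0],key=cv2.contourArea)
    q=cv2.convexHull(cn).reshape(-1,2); print(" blue hull circle z=.026",circ(plane(c,q,.026),.0585), "area",m.sum())
    x,y=P["tin"]; print(" v profile row",v[y,x-34:x+34].tolist()); print(" col",v[y-34:y+34,x].tolist())
    for k in("lid","tin"):
        x,y=P[k]; crops.append(cv2.resize(c["image"][y-32:y+32,x-32:x+32,::-1],(384,300) if 0 else (300,300),interpolation=cv2.INTER_NEAREST))
cv2.imwrite("pics/crops.png",np.vstack([np.hstack(crops[:2]),np.hstack(crops[2:])]))
E
```

```text
scene knob blob [144.84375 222.625  ] 32 bbox 142 148 220 225
 blue hull circle z=.026 (array([ 0.4825551 , -0.27525863]), np.float64(0.0010644086567055803)) area 1024
 v profile row [182, 180, 174, 177, 181, 177, 179, 182, 181, 181, 182, 180, 179, 181, 198, 135, 108, 99, 59, 136, 152, 151, 104, 78, 69, 90, 118, 120, 89, 113, 126, 95, 51, 45, 55, 121, 143, 135, 134, 125, 134, 136, 127, 139, 137, 114, 113, 107, 118, 69, 51, 123, 131, 166, 173, 179, 171, 175, 177, 176, 178, 177, 179, 175, 180, 175, 172, 172]
 col [182, 178, 183, 182, 182, 181, 174, 179, 183, 175, 177, 178, 179, 178, 178, 146, 82, 54, 54, 59, 56, 51, 95, 139, 136, 129, 107, 120, 119, 105, 146, 128, 76, 47, 55, 68, 92, 117, 139, 145, 118, 98, 123, 100, 119, 112, 49, 59, 58, 59, 56, 59, 53, 58, 61, 134, 186, 176, 182, 180, 172, 177, 172, 173, 174, 176, 174, 179]
top knob blob [351.85714286 215.07142857] 14 bbox 350 353 213 218
 blue hull circle z=.026 (array([ 0.4766854 , -0.27249107]), np.float64(0.0018632142587167104)) area 911
 v profile row [153, 149, 149, 143, 152, 152, 150, 157, 157, 154, 148, 149, 145, 154, 154, 157, 158, 136, 71, 59, 100, 127, 125, 130, 62, 114, 121, 125, 128, 71, 97, 108, 86, 57, 56, 72, 60, 57, 59, 58, 57, 62, 65, 66, 63, 58, 54, 61, 57, 55, 104, 152, 160, 157, 156, 162, 159, 161, 156, 157, 159, 159, 158, 156, 155, 157, 159, 166]
 col [152, 151, 154, 159, 157, 151, 153, 153, 149, 148, 153, 156, 152, 153, 159, 150, 102, 48, 56, 57, 82, 108, 113, 120, 122, 123, 98, 91, 111, 116, 111, 86, 77, 74, 56, 81, 108, 118, 124, 100, 59, 62, 60, 82, 108, 120, 112, 91, 88, 80, 53, 121, 157, 154, 157, 156, 153, 147, 150, 155, 155, 157, 154, 157, 155, 152, 147, 152]
```

View pics/crops.png

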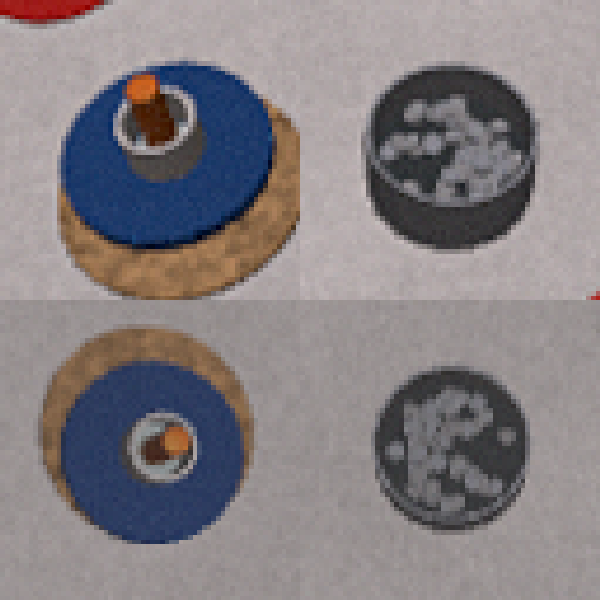

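The crops show the knob tops at about (145.0,221.4) in the scene view and (351.5,215.4) in the top view. The pair stands upright, and the tin rims are clear against the table. Next are subpixel fits for the tin rim and the lid in both views.

```bash
cat >> h.py <<'E'
S=8
def up(c,x,y,r=32):
    return cv2.resize(c["image"][y-r:y+r,x-r:x+r],None,fx=S,fy=S,interpolation=cv2.INTER_CUBIC)
def upuv(p,x,y,r=32): return (np.float64(p)+.5)/S-.5+[x-r,y-r]
def hull(m):
    m=cv2.morphologyEx(m.astype(np.uint8),cv2.MORPH_OPEN,np.ones((9,9)))
    m=blob(m,[m.shape[1]/2]*2)[1]
    return cv2.convexHull(max(cv2.findContours(m,0,1)[0],key=cv2.contourArea)).reshape(-1,2)
def far(c,uv,z,R):
    """fit rim circle on far side arc (away from camera)"""
    p=plane(c,uv,z); o=c["cam_to_world"][:2,3]; q=p.mean(0); d=q-o; d/=np.linalg.norm(d)
    for _ in range(4):
        k=(p-q)@d>.0; q,e=circ(p[k],R)
    return q,e
def dense(h):
    h=np.vstack([h,h[:1]]).astype(float); return np.vstack([np.linspace(a,b,max(2,int(np.hypot(*(b-a))/3))) for a,b in zip(h[:-1],h[1:])])
def tri(c1,u1,c2,u2):
    A=[];b=[]
    for c,u in((c1,u1),(c2,u2)):
        o,d=rays(c,[u]); d=d[0]/np.linalg.norm(d[0]); Pm=np.eye(3)-np.outer(d,d); A.append(Pm); b.append(Pm@o)
    s=np.linalg.lstsq(np.vstack(A),np.hstack(b),rcond=None); return s[0],np.sqrt(s[1])
E
python3 - <<'E'
from h import *
C={n:dict(np.load(n+"0.npz")) for n in("scene","top")}
K={"scene":(145.0,221.4),"top":(351.5,215.4)}
print("knob tri",tri(C["scene"],K["scene"],C["top"],K["top"]))
for n in C:
    c=C[n]; print(n,"knob z=.088",plane(c,[K[n]],.088))
    for t,(x,y) in dict(scene=dict(tin=(260,213),lid=(147,236)),top=dict(tin=(254,181),lid=(346,218)))[n].items():
        I=up(c,x,y); H=cv2.cvtColor(I,cv2.COLOR_RGB2HSV).astype(int)
        m=(H[...,2]<(120 if n=="scene" else 108)) if t=="tin" else (H[...,0]>100)&(H[...,0]<130)&(H[...,1]>90)
        if t=="tin": m=cv2.morphologyEx(m.astype(np.uint8),cv2.MORPH_CLOSE,np.ones((25,25)))
        uv=upuv(dense(hull(m)),x,y)
        z,R=(.05,.05) if t=="tin" else (.026,.0585)
        print("  ",t,"far",far(c,uv,z,R),"all",circ(plane(c,uv,z),R))
    H=hsv(c)
E
```

```text
knob tri (array([ 0.4782763 , -0.27391545,  0.08821045]), array([0.00091597]))
scene knob z=.088 [[ 0.4784616  -0.27332037]]
   tin far (array([ 0.5975539 , -0.00463816]), np.float64(0.0009117864996869983)) all (array([ 0.60867141, -0.01375088]), np.float64(0.009180478326862288))
   lid far (array([ 0.4814695 , -0.27523033]), np.float64(0.0006108055319192229)) all (array([ 0.48236874, -0.27526667]), np.float64(0.0009799280221412167))
top knob z=.088 [[ 0.47805515 -0.2745801 ]]
   tin far (array([ 0.59044772, -0.00096553]), np.float64(0.0008479056701215563)) all (array([ 0.58873114, -0.00098599]), np.float64(0.0015111406255848814))
   lid far (array([ 0.47626743, -0.27142492]), np.float64(0.0007910167058896959)) all (array([ 0.47675912, -0.27276178]), np.float64(0.001239681957694041))
```

The knob triangulates cleanly at (0.478,-0.274), top at z=0.088. The tin rim is about (0.594,-0.002) once I allow for the 3 mm wall. Now I'll grasp the knob and lift the pair.

```bash
cat >> h.py <<'E'
D=np.pi*np.array([np.sqrt(.5),np.sqrt(.5),0])
def snap(manip,n,tag):
    c=manip.camera(n); np.savez(f"{n}{tag}.npz",**c); return c
E
python3 - <<'E'
from h import *
C={n:dict(np.load(n+"0.npz")) for n in("scene","top")}
a,b=(259.7,209.5),(253.8,179.3)
print("tin rim ctr",plane(C["scene"],[a],.05),plane(C["top"],[b],.05),tri(C["scene"],a,C["top"],b))
from rig import manip
manip.move_to([.4783,-.2739,.20],D)
manip.command_gripper(.05,60)
manip.servo_line([.4783,-.2739,.082],rate=.1)
print("F",manip.get_contact_force(),manip.get_time())
manip.command_gripper(.0,60)
print(manip.get_width(),manip.get_grip_force(),manip.get_contact_force(),manip.get_position())
manip.servo_line([.4783,-.2739,.19],rate=.1)
print(manip.get_width(),manip.get_contact_force(),manip.get_position(),manip.get_time())
cs=[snap(manip,n,"1")["image"] for n in("scene","top")]
cv2.imwrite("pics/lift.png",np.hstack([cv2.resize(i[y-60:y+60,x-60:x+60,::-1],(400,400)) for i,(x,y) in zip(cs,((150,205),(350,210)))]))
E
```

```text
tin rim ctr [[ 0.5978402  -0.00533504]] [[ 0.59168363 -0.00117538]] (array([ 0.59322084, -0.00137034,  0.04146876]), array([0.00020129]))
F [ 0.44957541  0.16684827 -0.34479623] 5.1333
0.015974166972455177 58.736668825149536 [1.01307419 0.74691398 3.96130193] [ 0.478875   -0.27409855  0.08256378]
0.016595181836895716 [-0.57324327  0.38882556 -4.18996218] [ 0.47784987 -0.27362661  0.18927533] 6.7667
```

View pics/lift.png

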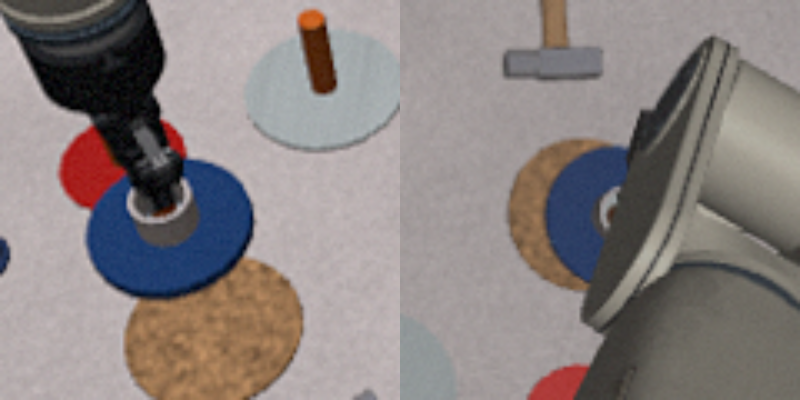

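Both lids are lifted level. Next I'll hover just above the tin and use the lid's position in the same camera as a reference to correct the tin estimate.

```bash
python3 - <<'E'
from h import *
from rig import manip
manip.servo_line([.5941,-.0033,.19],rate=.15)
manip.servo_line([.5941,-.0033,.140],rate=.1)
manip.hold(.3)
p=manip.get_position(); print(p,manip.get_contact_force(),manip.get_time())
out=[]
for n in("scene","top"):
    c=snap(manip,n,"2"); z=p[2]-.076+.020
    M=c["cam_to_world"]; q=M[:3,:3].T@(np.r_[p[:2],z]-M[:3,3]); x,y=int(c["cx"]+c["fx"]*q[0]/q[2]),int(c["cy"]+c["fy"]*q[1]/q[2])
    H=cv2.cvtColor(up(c,x,y),cv2.COLOR_RGB2HSV).astype(int)
    uv=upuv(dense(hull((H[...,0]>100)&(H[...,0]<130)&(H[...,1]>90))),x,y)
    print(n,"lid all",circ(plane(c,uv,z),.0585),"far",far(c,uv,z,.0585))
    out.append(cv2.resize(c["image"][y-40:y+40,x-40:x+40,::-1],(400,400),interpolation=cv2.INTER_CUBIC))
cv2.imwrite("pics/hover.png",np.hstack(out))
E
```

```text
[ 0.59443283 -0.00327987  0.14059931] [-0.6069806  -0.00978557 -3.22999905] 9.925
scene lid all (array([ 0.59923738, -0.00774312]), np.float64(0.0019054514014178168)) far (array([ 0.59913518, -0.00805551]), np.float64(0.00242201225713226))Traceback (most recent call last):
  File "<stdin>", line 12, in <module>
  File "h.py", line 22, in hull
    m=blob(m,[m.shape[1]/2]*2)[1]
      ~~~~^^^^^^^^^^^^^^^^^^^^
  File "h.py", line 14, in blob
    i=min((i for i in range(1,n) if s[i,4]>8),key=lambda i:np.hypot(*(ce[i]-uv))); return ce[i],(l==i).astype(np.uint8)
ValueError: min() iterable argument is empty
```

```bash
python3 - <<'E'
from h import *
c=dict(np.load("scene2.npz"))
i=c["image"][160:240,215:305,::-1]
cv2.imwrite("pics/hover.png",cv2.resize(i,(675,600),interpolation=cv2.INTER_CUBIC))
E
```

```text
(no output)
```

View pics/hover.png

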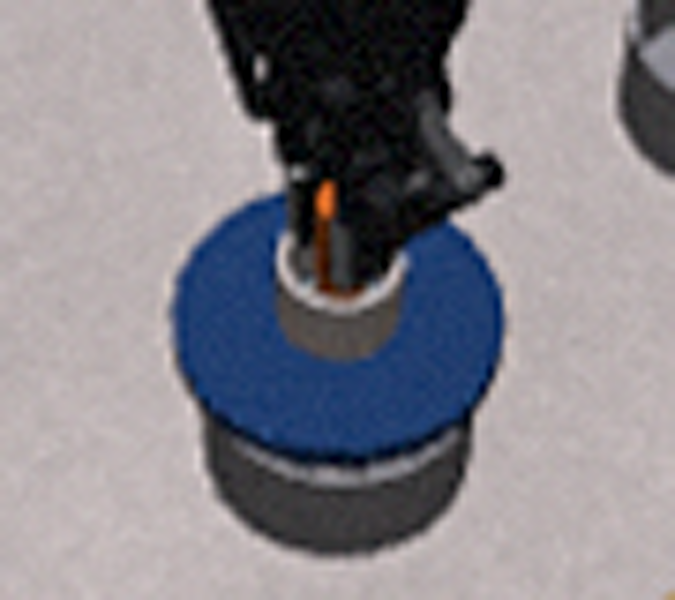

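The hover crop shows the lid's sideways centre at column 338 and the tin's at 337, so they line up in that direction. Now I'll check the alignment along the viewing direction from the front edges: skirt at row 466, rim at 488, base at 553.

```bash
python3 - <<'E'
from h import *
c=dict(np.load("scene2.npz")); o=c["cam_to_world"][:2,3]
t=np.array([.5944,-.0033]); d=(t-o)/np.linalg.norm(t-o); print("dir",d)
g=c["image"][:,:,:].astype(int).sum(2)//3
col=259; print("col",[(r,c["image"][r,col].tolist()) for r in range(216,236)])
for nm,row,z,R in(("skirt",466,.0726,.0585),("rim",488,.05,.05),("base",553,0,.05)):
    u=[215+338/7.5-.5,160+(row+.5)/7.5-.5]; p=plane(c,[u],z)[0]+d*R; print(nm,u,p,"along",(p-t)@d)
E
```

```text
dir [-0.77434055  0.63276908]
col [(216, [27, 58, 107]), (217, [29, 60, 111]), (218, [41, 70, 122]), (219, [30, 60, 106]), (220, [10, 28, 57]), (221, [0, 0, 26]), (222, [104, 100, 103]), (223, [151, 146, 151]), (224, [115, 113, 120]), (225, [50, 50, 51]), (226, [68, 66, 65]), (227, [60, 56, 60]), (228, [63, 59, 61]), (229, [57, 59, 60]), (230, [60, 60, 60]), (231, [62, 58, 58]), (232, [50, 52, 52]), (233, [66, 59, 62]), (234, [140, 133, 135]), (235, [198, 188, 190])]
skirt [259.56666666666666, 221.7] [ 0.59486245 -0.00180593] along 0.0005873136290362193
rim [259.56666666666666, 224.63333333333333] [ 0.59713407 -0.00323149] along -0.002073744944343278
base [259.56666666666666, 233.3] [5.94247144e-01 4.26263096e-04] along 0.0024762267483443554
```

The skirt and tin centres agree within about 1 mm, so I'll descend with force monitoring.

```bash
python3 - <<'E'
from h import *
from rig import manip
f0=manip.get_contact_force()
x,y=.5941,-.0033
for z in [.128,.122,.118,.116,.114,.113,.112,.111,.110,.109]:
    manip.servo_line([x,y,z],rate=.05)
    f=manip.get_contact_force()-f0; p=manip.get_position(); print(z,np.round(p,4),np.round(f,1))
    if f[2]>12 or np.hypot(*f[:2])>12: break
print(manip.get_time(),manip.get_width(),manip.get_torque())
E
```

```text
0.128 [ 0.5937 -0.0033  0.1273] [ 1.2 -0.2  0.5]
0.122 [ 0.5938 -0.0033  0.1216] [ 1.1 -0.1  1.5]
0.118 [ 0.5939 -0.0033  0.1177] [ 1.5 -0.3  0.1]
0.116 [ 0.594  -0.0033  0.1159] [ 1.8 -0.8  0.5]
0.114 [ 0.594  -0.0033  0.1139] [0.6 0.5 1.2]
0.113 [ 0.5941 -0.0033  0.1129] [1.6 0.4 0.8]
0.112 [ 0.5944 -0.0033  0.1125] [-0.1  0.5  6.9]
0.111 [ 0.5944 -0.0032  0.1125] [-3.5  0.6 15.8]
12.1833 0.01624736515449224 [ 0.05451702  0.9330222  -0.06401398]
```

Seated: firm contact at TCP z=0.1125, against about 0.1126 expected. Now I'll release, check, and then grasp the collar.

```bash
python3 - <<'E'
from h import *
from rig import manip
manip.servo_line([.5941,-.0033,.1122],rate=.05)
print(manip.get_contact_force())
manip.command_gripper(.05,40); manip.hold(.2)
manip.servo_line([.5941,-.0033,.17],rate=.1)
manip.command_gripper(.075,40)
manip.servo_line([.5941,-.0033,.21],rate=.15)
print(manip.get_contact_force(),manip.get_position(),manip.get_time())
c=snap(manip,"scene","3")
cv2.imwrite("pics/rel.png",cv2.resize(c["image"][150:240,205:315,::-1],(660,540),interpolation=cv2.INTER_CUBIC))
E
```

```text
[-1.38680784  0.79815424  5.19062246]
[-0.91313551  0.95702838 -0.27724279] [ 0.59427023 -0.00329313  0.21024724] 14.5667
```

View pics/rel.png

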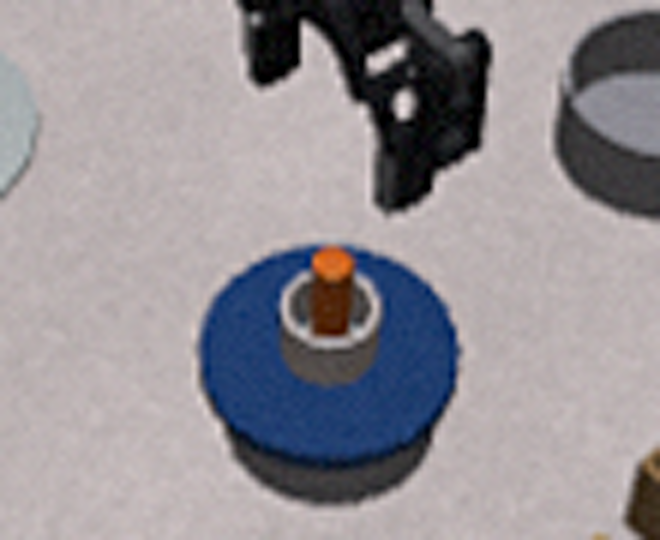

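The pair is seated level. The knob (332,265) stands in the collar, the skirt overlaps the tin rim, and the gripper is clear. Next is the collar grasp and lift.

```bash
python3 - <<'E'
from h import *
from rig import manip
x,y=.5943,-.0033
manip.servo_line([x,y,.13],rate=.15)
manip.servo_line([x,y,.082],rate=.06)
print("F",manip.get_contact_force(),manip.get_position())
manip.command_gripper(.03,40)
print(manip.get_width(),manip.get_grip_force(),manip.get_contact_force())
for z in(.087,.11,.15,.195):
    manip.servo_line([x,y,z],rate=.06); print(z,np.round(manip.get_contact_force(),2),manip.get_width())
manip.hold(.5)
print(manip.get_position(),manip.get_time(),np.abs(manip.get_joint_vel()).max())
cs=[snap(manip,n,"4")["image"] for n in("scene","top")]
cv2.imwrite("pics/fin.png",np.hstack([cv2.resize(i[y0:y0+100,x0:x0+100,::-1],(400,400),interpolation=cv2.INTER_CUBIC) for i,(x0,y0) in zip(cs,((210,140),(205,130)))]))
E
```

```text
F [-0.54048326 -0.70772606  0.26826716] [ 0.59457121 -0.00330117  0.08220282]
0.042985591804877994 40.438624899834394 [-2.23921395 -0.77745872  5.42636371]
0.087 [-0.51  0.22 -1.92] 0.04313529644366986
0.11 [ 0.45  0.44 -2.28] 0.0428072161703191
0.15 [ 0.32  0.47 -1.89] 0.04287067851855608
0.195 [-0.64 -0.05 -2.23] 0.04331026213678188
[ 0.59426266 -0.00328068  0.19489491] 19.6417 0.0020920888888381743
```

View pics/fin.png

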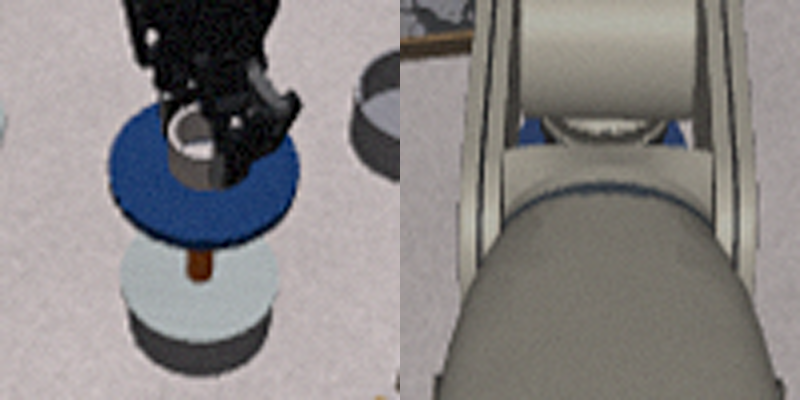

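The outer lid is held level 113 mm up. The inner lid and its knob stay seated flat in the tin, at (200,280) in the crop. I'll hand the job in.

```bash
python3 -c "
from rig import manip
print(manip.sign_off())"
```

```text
the job is handed in; nothing more can be done
None
```

The job is handed in: the inner lid is seated in the full tin, and the gripper is holding the blue outer lid level and still, its lower edge about 39 mm above the top of the knob, after about 20 s of robot time.

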